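# Return a reagent pack to a tight rack row and close the row up

## Task

Put the spare reagent pack from the bench back into the rack, in the row right next to the pack of its own kind (the one with a single big cap), on either side of it: nudge the standing packs apart, together with the rack's sliding stop, to make room, and set it down on the rack's floor. Then press the sliding stop up against the row until you feel the whole row come snug against the fixed end. The packs are thin-walled, so never squeeze the row with more than about 20 N (2 kg) and do not drop or slam the pack in; keep them all upright in the rack, and leave the other things on the bench alone.

Things in the scene. Friction and masses are not known exactly. Their poses are not given: they have to be found in the camera images.
- spare: Reagent pack: upright white plastic bottle, 54 mm deep (x), 33 mm thick (y, along the row), body 88 mm high, 102 mm with caps, 80 to 160 g. Origin: centre of underside, z up. The one to put away: ONE big cap (29 mm across) mid-top. Stands on the bench in front of the rack, turned up to 0.6 rad. Either way round will do. Foot edges slope in 4 mm over the lowest 6 mm.
- mate: Reagent pack: upright white plastic bottle, 54 mm deep (x), 33 mm thick (y, along the row), body 88 mm high, 102 mm with caps, 80 to 160 g. Origin: centre of underside, z up. Same kind as the spare one, ONE big cap; in one of the three middle places of the row of five. Shoulders of all packs slope in 5 mm from 76 to 88 mm up.
- pack_a: Reagent pack: upright white plastic bottle, 54 mm deep (x), 30 to 36 mm thick (y, along the row), body 88 mm high, 102 mm with caps, 80 to 160 g. Origin: centre of underside, z up. TWO small caps (17 mm across), one behind the other; stands in the row. Packs differ in thickness; which is which is not known.
- pack_b: Reagent pack: upright white plastic bottle, 54 mm deep (x), 30 to 36 mm thick (y, along the row), body 88 mm high, 102 mm with caps, 80 to 160 g. Origin: centre of underside, z up. TWO small caps (17 mm across), one behind the other; stands in the row. Packs differ in thickness; which is which is not known.
- pack_c: Reagent pack: upright white plastic bottle, 54 mm deep (x), 30 to 36 mm thick (y, along the row), body 88 mm high, 102 mm with caps, 80 to 160 g. Origin: centre of underside, z up. TWO small caps (17 mm across), one behind the other; stands in the row. Packs differ in thickness; which is which is not known.
- pack_d: Reagent pack: upright white plastic bottle, 54 mm deep (x), 30 to 36 mm thick (y, along the row), body 88 mm high, 102 mm with caps, 80 to 160 g. Origin: centre of underside, z up. TWO small caps (17 mm across), one behind the other; stands in the row. Packs differ in thickness; which is which is not known.
- rack: Low grey sheet-steel rack fixed to the bench; five packs stand in a row along its y with gaps of 0 to 6 mm. Origin: under the middle of the channel, at bench height, z up. Floor 5 mm thick (standing packs' origins at z = 5 mm). Lips along the row, 18 mm high, 62 mm apart in x (a pack has 4 mm play each side). Outside the far lip a rod, up to x = 49 mm and 22 mm high. Floor plate ends at y = -150 mm.
- end_wall: Fixed end wall of the rack. Origin: foot of its inner face (rack y = +105 mm, at the rack's floor), axes as the rack's. The wall is faced with rubber, 6 mm thick and reaches 93 mm above the bench; the row is to be snug against it.
- stop: Sliding steel stop closing the -y end of the row: plate 52 mm wide, 5 mm thick, to 90 mm above the bench, faced with rubber. Slides along rack y; about 2.5 N moves it and it stays where left. Origin: foot of its inner face (towards the packs), axes as the rack's. Its outer end of travel is at rack y = -107.5 mm; a row of six packs then has a few mm of play in all. At the start it is 0 to 7 mm from the last pack.
- fin_end (a point): Middle of the outer end face of the stop's finger fin, 41 mm above the bench, 33 mm in -y from the stop's inner face. The fin is 10 mm thick in x, 28 mm long in y, from 6 to 76 mm above the bench; it can be pinched from above, or its end pushed in +y.
- bottle: Bystander: small round amber bottle, 52 mm across, 100 mm high, on the bench in front of the rack. Origin: centre of its underside.
- tube_rack: Bystander: test-tube rack 120 x 52 mm with stoppered tubes, 94 mm high, left of the rack. Origin: centre of its underside.
- beaker: Bystander: beaker 70 mm across, 85 mm high, right of the rack. Origin: centre of its underside.
Things that resemble listed ones, but are neither listed nor needed, are in the scene too. What is shaped like the mate but orange or yellow is not meant.

How it is judged:
On the way:
1. with all six packs in the rack, the spare one next to its own kind, the stop is pressed against the row until the whole row is snug: over 1 N on the packs at both the stop and the fixed end (z of pack_a in the frame of rack between 0.002 and 0.008 m and angle between each of pack_a, pack_b, pack_c, pack_d, mate, spare's own z axis and vertical below 0.06 rad and y of each of pack_a, pack_b, pack_c, pack_d, mate, spare in the frame of stop above 0.01 m and y of each of pack_a, pack_b, pack_c, pack_d, mate, spare in the frame of end_wall below -0.01 m and z of pack_b in the frame of rack between 0.002 and 0.008 m and z of pack_c in the frame of rack between 0.002 and 0.008 m and z of pack_d in the frame of rack between 0.002 and 0.008 m and z of mate in the frame of rack between 0.002 and 0.008 m and z of spare in the frame of rack between 0.002 and 0.008 m and horizontal distance between spare and mate below 0.042 m and (contact force between stop and pack_a above 1 N or contact force between stop and pack_b above 1 N or contact force between stop and pack_c above 1 N or contact force between stop and pack_d above 1 N or contact force between stop and mate above 1 N or contact force between stop and spare above 1 N) and (contact force between end_wall and pack_a above 1 N or contact force between end_wall and pack_b above 1 N or contact force between end_wall and pack_c above 1 N or contact force between end_wall and pack_d above 1 N or contact force between end_wall and mate above 1 N or contact force between end_wall and spare above 1 N)), for 0.02 s.
At the end, for the whole second after the job is handed in: All six packs stand upright (within 0.06 rad) on the rack's floor between the fixed end and the sliding stop, the spare one next to the pack with the single big cap (centres within 42 mm), at rest, and the stop is left up against the snug row, its origin at rack y above -105 mm (z of pack_a in the frame of rack between 0.002 and 0.008 m and angle between each of pack_a, pack_b, pack_c, pack_d, mate, spare's own z axis and vertical below 0.06 rad and y of each of pack_a, pack_b, pack_c, pack_d, mate, spare in the frame of stop above 0.01 m and y of each of pack_a, pack_b, pack_c, pack_d, mate, spare in the frame of end_wall below -0.01 m and z of pack_b in the frame of rack between 0.002 and 0.008 m and z of pack_c in the frame of rack between 0.002 and 0.008 m and z of pack_d in the frame of rack between 0.002 and 0.008 m and z of mate in the frame of rack between 0.002 and 0.008 m and z of spare in the frame of rack between 0.002 and 0.008 m and horizontal distance between spare and mate below 0.042 m and y of stop in the frame of rack above -0.105 m and linear speed of each of pack_a, pack_b, pack_c, pack_d, mate, spare, stop below 0.01 m/s); the robot touches nothing.
It fails at once if a pack is pressed against the fixed end or the sliding stop with more than 20 N (contact force between any of end_wall, stop and pack_a above 20 N or contact force between any of end_wall, stop and pack_b above 20 N or contact force between any of end_wall, stop and pack_c above 20 N or contact force between any of end_wall, stop and pack_d above 20 N or contact force between any of end_wall, stop and mate above 20 N or contact force between any of end_wall, stop and spare above 20 N).
It fails at once if the spare pack is dropped or slammed onto the rack: over 45 N (contact force between rack and spare above 45 N).
It fails at once if a pack standing in the row tips over or is lifted out (angle between any of pack_a, pack_b, pack_c, pack_d, mate's own z axis and vertical above 0.5 rad or z of any of pack_a, pack_b, pack_c, pack_d, mate in the frame of rack above 0.03 m).
It fails at once if the bottle, the tube rack or the beaker is moved by more than 15 mm or tipped (distance of any of bottle, tube_rack, beaker from where it was at the start of the episode above 0.015 m or angle between any of bottle, tube_rack, beaker's own z axis and vertical above 0.3 rad).
It also fails if it takes over 72 s, if anything falls off the work surface, if the arm or the gripper's body presses on something with over 40 N, if the wrist force passes 120 N, or if a joint passes its speed limit or range.

## Robot

A 6-joint arm with a two-finger parallel gripper is mounted at the origin on the work surface. World frame = base frame: x ahead of the robot, y to its left, z up, the work surface at z = 0. Lengths are in m, angles in rad, forces in N, time in s.
With the tool pointing down it reaches from about 0.35 to 0.85 m from the base axis. Payload 8.1 kg.
Tool frame: the origin (TCP) lies at the centre of the arm's flange, where the gripper is bolted on; the fingertips stand 186 mm ahead of it and the grasp point (between the pads) lies 167 mm ahead of it; z points along the fingers, y is the line along which they close (so a half turn about z gives the same grasp; the last joint's range is limited). The gripper opens to 93 mm and grips with 3 to 60 N. Pads are 15 mm wide; open, the fingers measure 128 mm over their backs; the gripper's body (75 mm by 188 mm) begins 65 mm behind the grasp point.
Start: joints at [1.038, 0.13, 1.488, -0, 1.523, -0.085], TCP at [0.26, 0.541, 0.405] pointing down, gripper open.
Joint ranges: [-2.96, 2.96], [-0.89, 2.26], [0.02, 2.5], [-1.34, 4.48], [0, 2.73], [-2.66, 2.66]. Speed limits (rad/s): [2.39, 2.39, 2.79, 3.14, 3.14, 3.14].

## Interface

Orientations are given as a rotation vector (axis times angle).
In Python, from plant import robot gives the robot as it stands.
- The arm moves only by the tool apply_moves, never from a script. Its argument "series" is a list of rows, each a list of 2 entries, a list of its own where there are three numbers: the shift along the tool's x, y, z in mm, then the turn, a rotation vector about the tool's x, y, z in rad. A call has 1 to 12 rows; each row shifts and turns the commanded pose from where the row before left it, along the tool's axes as they then stand; what a row does not reach is not made up. A row lasts 1/12 s, in which the tool goes at most 41.7 mm and 7.16 degrees, less where a joint would pass 70% of its speed; a pose out of reach is approached as far as the arm can. A call is refused whole if a number of a shift passes 41.7 or a number of a turn 0.125, either way. A call with a gripper value outside its range is refused whole. "claw" is the opening, from 0 (shut) to 1 (fully open), set as the call begins (left out, the last holds). The fingers move at their own pace and stop on an object; "newtons" is the grip in N (left out, the last holds). Time passes only in rows, so rows that do not move let the fingers close. It gives the time, the measured TCP pose, the force, the opening and the grip force at its end, in the units of the state.
- robot.read_state(): the state, without advancing time (a new reading comes with each control period).
- robot.read_camera(name): name is "side" or "top"; returns (picture, depth): 384x512x3 uint8, blue, green, red; 384x512 float32, m along the optical axis (not along the pixel's ray), 0 where there is no reading.
- robot.calibration(name): a dict with "fx", "fy", "cx", "cy" (pixels), "extrinsics" (4x4, takes a point from world to camera coordinates). Camera axes: x right, y down, z forward; pixel columns grow to the right and rows downward; lengths in m; the calibration is good to about 2 mm. A picture is of the moment at which its call begins. calibration takes no time and is no camera call.
- robot.close_job(): hands the job in; it is judged then, once.
The state is a dict: "t": time; "q": joint angles; "dq": joint speeds; "joint_torque": joint torques, N m; "tool_pos": TCP position; "orientation": TCP orientation; "force": force on the tool from outside, world axes, zero at the start; "wrist_torque": the same for the moment, N m; "opening": finger opening in m; "gripper_force": force on a finger pad.
Only numpy, scipy, OpenCV 4.12 (cv2) and the standard library are available. Lean on these libraries where they do the work, as an engineer would, in place of code of your own. Each camera call takes 0.05 s, during which the arm holds its last target. There are 200 camera calls.

## Working session

There is one attempt and no reset: what is moved stays moved. The work goes in short steps, Python scripts to look and compute and a tool call to move; the robot and the scene stay as the last step left them, time stands still between calls to the robot, and variables do not carry over. Pictures are saved under pics/ and viewed, at most 10 in all, crops included, and the job is handed in when it is done.

Besides the shell and the picture viewer there is one more tool, called after ">>>" by a JSON object that holds its "op" and its "data". apply_moves: Moves the arm, as the interface text tells. Its arguments: {"type":"object","properties":{"series":{"type":"array"},"claw":{"type":"number"},"newtons":{"type":"number"}},"required":["series"]}

```bash
mkdir -p pics; ls
cat > h.py <<'E'
import numpy as np, cv2, sys
from plant import robot
def grab(n):
    im,d=robot.read_camera(n); im=np.array(im); d=np.array(d)
    np.savez(f'{n}.npz',im=im,d=d); return im,d
def pts(n,d):
    c=robot.calibration(n); T=np.linalg.inv(np.array(c['extrinsics']))
    v,u=np.mgrid[:d.shape[0],:d.shape[1]]
    P=np.stack([(u-c['cx'])/c['fx']*d,(v-c['cy'])/c['fy']*d,d],-1)
    return P@T[:3,:3].T+T[:3,3]
E
python3 - <<'E'
from h import *
for n in('side','top'):
    im,d=grab(n); cv2.imwrite(f'pics/{n}0.png',im); c=robot.calibration(n); print(n,c, (d>0).mean())
    P=pts(n,d); print(P[200,250],P[300,100])
print(robot.read_state())
E
```

```text
pics
side {'fx': 421.7279580924355, 'fy': 421.7279580924355, 'cx': 258.291266818187, 'cy': 189.1984231427437, 'extrinsics': array([[ 0.76015623, -0.64970001,  0.00723883, -0.48294151],
       [-0.43130171, -0.51289765, -0.74223637,  0.31824877],
       [ 0.48594376,  0.56109349, -0.67009907,  0.72137833],
       [ 0.        ,  0.        ,  0.        ,  1.        ]])} 0.9957071940104166
[0.61264271 0.00405086 0.03555153] [ 0.22672946  0.00433617 -0.0015542 ]
top {'fx': 443.9916498296066, 'fy': 443.9916498296066, 'cx': 260.24247286797083, 'cy': 196.86415223919437, 'extrinsics': array([[-0.02529541, -0.99958281,  0.01394089, -0.00402941],
       [-0.99699162,  0.02420289, -0.07363374,  0.60151716],
       [ 0.07326561, -0.01576155, -0.99718791,  1.29349553],
       [ 0.        ,  0.        ,  0.        ,  1.        ]])} 0.9960784912109375
[0.59405944 0.01177606 0.00132191] [0.30975209 0.46025973 0.0013865 ]
{'t': 0.1, 'q': array([ 1.03762673e+00,  1.31104056e-01,  1.48917661e+00,  1.60464207e-05,
        1.52300174e+00, -8.54075579e-02]), 'dq': array([-0.00016215, -0.00332609, -0.00157786,  0.00035205, -0.00036259,
       -0.00102192]), 'joint_torque': array([ 5.18938086e-04, -5.61335707e+01, -4.93097484e+01,  7.70449173e-02,
        2.90262164e-02, -9.78856565e-05]), 'tool_pos': array([0.25964555, 0.54068177, 0.40377766]), 'orientation': array([-6.97365488e-01, -3.06267076e+00,  2.52022249e-03]), 'force': array([-0.44297467, -0.08651242, -0.02708407]), 'wrist_torque': array([-0.04100717,  0.01540691,  0.01089964]), 'gripper_force': 0.0, 'opening': 0.09298308969367325}
```

View pics/side0.png

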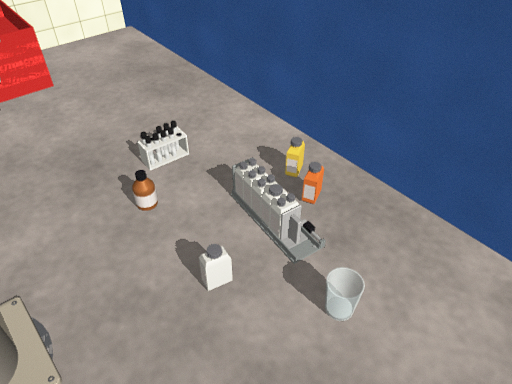

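View pics/top0.png

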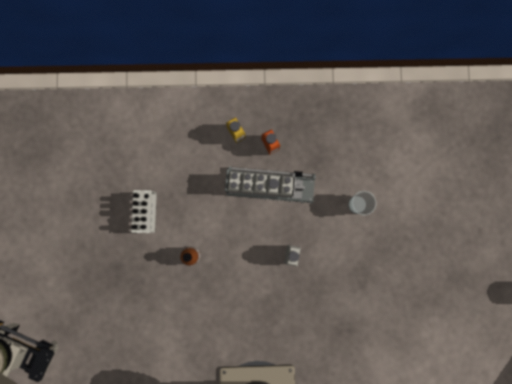

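Side view: the spare is at (215,268), the rack row runs from (245,170) to (290,215), and the stop fin is near (308,228). The big-capped mate looks like the second pack from the stop, at (276,190). Top view: the row spans (228–292,183), the stop is at about (298,185) and the spare at (293,256).

Run:
```python
from h import *
D={n:np.load(n+'.npz') for n in('side','top')}
a=cv2.resize(D['top']['im'][155:275,215:325],None,fx=5,fy=5,interpolation=cv2.INTER_CUBIC)[:, :400*2][:600]
cv2.imwrite('pics/topc.png',a)
b=cv2.resize(D['side']['im'][145:300,190:340],None,fx=3.8,fy=3.8,interpolation=cv2.INTER_CUBIC); cv2.imwrite('pics/sidec.png',b)
for n in D:
    P=pts(n,D[n]['d']); im=D[n]['im']
    z=P[...,2]
    # regions
    m=(z>0.012)&(z<0.2)&(P[...,0]>0.3)&(P[...,0]<0.8)&(P[...,1]>-0.2)&(P[...,1]<0.12)
    k,l,s,c=cv2.connectedComponentsWithStats(m.astype(np.uint8))
    for i in range(1,k):
        if s[i,4]<30: continue
        Q=P[l==i]; 
        hi=Q[Q[:,2]>0.07]
        print(n,s[i],'z95',np.percentile(Q[:,2],[50,95,99.5]).round(3),'xy rng',Q[:,:2].min(0).round(3),Q[:,:2].max(0).round(3))
        for lo,h in ((.07,.08),(.08,.1),(.1,.12)):
            q=Q[(Q[:,2]>lo)&(Q[:,2]<h)][:,:2].astype(np.float32)
            if len(q)>8: print('   ',lo,len(q),[np.round(t,4) for t in cv2.minAreaRect(q)])
```

```text
side [286 138  15  37 430] z95 [0.063 0.101 0.103] xy rng [0.766 0.018] [0.8   0.059]
    0.07 48 [array([0.7795, 0.031 ]), array([0.0165, 0.0341]), np.float64(54.7837)]
    0.08 101 [array([0.7893, 0.0392]), array([0.0319, 0.0287]), np.float64(29.1499)]
    0.1 33 [array([0.792 , 0.0445]), array([0.0158, 0.0263]), np.float64(9.613)]
side [ 232  157   94  102 3584] z95 [0.073 0.106 0.108] xy rng [ 0.584 -0.19 ] [0.679 0.078]
    0.07 283 [array([ 0.6132, -0.0372]), array([0.0484, 0.2255]), np.float64(8.4244)]
    0.08 1111 [array([ 0.6346, -0.0227]), array([0.1992, 0.0628]), np.float64(82.4945)]
    0.1 470 [array([ 0.6353, -0.0239]), array([0.1657, 0.0433]), np.float64(83.5541)]
side [302 162  22  40 619] z95 [0.067 0.101 0.103] xy rng [ 0.73  -0.083] [ 0.793 -0.042]
    0.07 79 [array([ 0.76  , -0.0572]), array([0.0538, 0.0333]), np.float64(25.3909)]
    0.08 147 [array([ 0.7593, -0.0576]), array([0.0503, 0.0303]), np.float64(27.1604)]
    0.1 66 [array([ 0.7603, -0.0561]), array([0.0275, 0.0259]), np.float64(43.1002)]
side [ 199  244   34   46 1081] z95 [0.069 0.101 0.103] xy rng 
[... 971 characters left out ...]
)]
top [ 225  166   91   34 1846] z95 [0.088 0.108 0.111] xy rng [ 0.592 -0.185] [0.696 0.081]
    0.07 95 [array([ 0.6359, -0.0355]), array([0.2185, 0.0554]), np.float64(84.2786)]
    0.08 881 [array([ 0.6344, -0.032 ]), array([0.2228, 0.0593]), np.float64(83.1493)]
    0.1 334 [array([ 0.6375, -0.0196]), array([0.1627, 0.0422]), np.float64(83.4698)]
top [285 245  16  21 262] z95 [0.086 0.103 0.107] xy rng [ 0.403 -0.127] [ 0.459 -0.085]
    0.07 43 [array([ 0.4304, -0.1061]), array([0.0328, 0.0538]), np.float64(77.5859)]
    0.08 127 [array([ 0.4306, -0.1068]), array([0.0314, 0.0494]), np.float64(79.0435)]
    0.1 60 [array([ 0.4304, -0.1061]), array([0.026 , 0.0267]), np.float64(55.0917)]
```

View pics/topc.png

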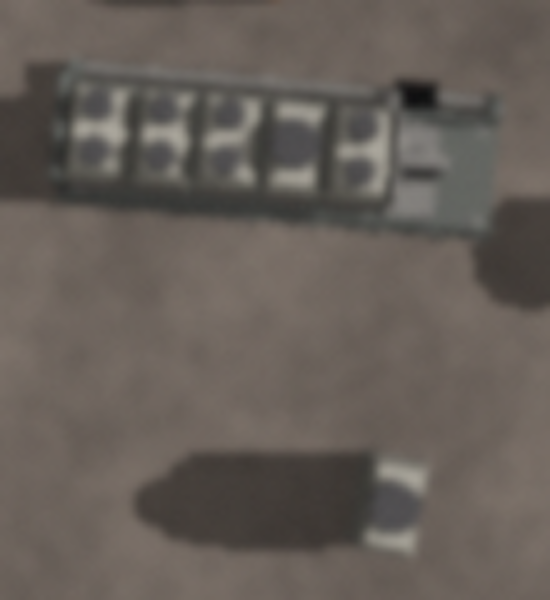

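View pics/sidec.png

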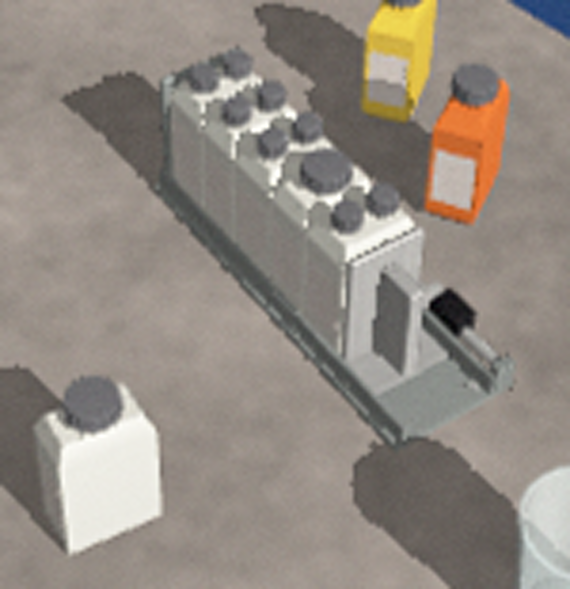

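Mate confirmed: it is 4th from the wall, with a single big cap at crop (325,170). One two-cap pack, X, stands between it and the stop. I'll measure the cap centres and the rack yaw next.

Run:
```python
from h import *
D={n:np.load(n+'.npz') for n in('side','top')}
for n in D:
    P=pts(n,D[n]['d']); im=D[n]['im']; g=im.max(-1); c=robot.calibration(n)
    m=(P[...,2]>0.096)&(g<125)&(P[...,0]>.38)&(P[...,0]<.71)&(P[...,1]>-.2)&(P[...,1]<.1)
    k,l,s,ce=cv2.connectedComponentsWithStats(m.astype(np.uint8),connectivity=4)
    for i in range(1,k):
        if s[i,4]>8:
            Q=P[l==i]; mm=(Q.min(0)+Q.max(0))/2; print(n,s[i],ce[i].round(1),mm.round(4),Q.mean(0).round(4))
    # stop / fin region: points by rack-ish coords
    a=np.radians(-6.6); ey=np.array([-np.sin(a),np.cos(a)]); ex=np.array([np.cos(a),np.sin(a)])
    o=np.array([.636,-.022]); xy=P[...,:2]-o; X=xy@ex;Y=xy@ey; z=P[...,2]
    for nm,mk in (('fintop',(abs(X)<.02)&(Y<-.1)&(Y>-.17)&(z>.066)&(z<.085)),('plate top',(abs(X)<.03)&(Y<-.07)&(Y>-.13)&(z>.0855)&(z<.096)),('walltop',(abs(X)<.03)&(Y>.075)&(Y<.13)&(z>.089)),('floorend',(abs(X)<.02)&(Y<-.12)&(z>.003)&(z<.008)),('rod',(X>.03)&(X<.06)&(abs(Y)<.09)&(z>.014)&(z<.026)),('nearlip',(X<-.025)&(X>-.045)&(abs(Y)<.1)&(z>.012)&(z<.021))):
        if mk.sum()>5:
            q=np.c_[X[mk],Y[mk],z[mk]]; pf=np.polyfit(q[:,1],q[:,0],1); print(n,nm,mk.sum(),np.percentile(q,[3,50,97],axis=0).round(4).tolist(),'slope deg',np.degrees(pf[0]).round(2))
```

```text
side [249 158   7   8  41] [251.8 161.6] [0.6552 0.0473 0.1029] [0.6542 0.0468 0.1042]
side [240 162   8   7  46] [243. 165.] [0.6308 0.0517 0.1031] [0.6299 0.05   0.1042]
side [258 166   7   8  42] [260.7 169.9] [0.652  0.0106 0.1027] [0.6504 0.0104 0.1038]
side [249 170   7   8  40] [251.6 173.7] [0.6263 0.0133 0.1031] [0.6252 0.0128 0.1043]
side [267 175   8   8  46] [270.2 178.2] [ 0.6485 -0.0249  0.1024] [ 0.6475 -0.0259  0.1038]
side [258 179   7   8  43] [261.  182.3] [ 0.6234 -0.0239  0.1028] [ 0.6222 -0.0236  0.1044]
side [269 185  13  11 120] [275.  189.6] [ 0.6314 -0.0605  0.1028] [ 0.6294 -0.062   0.1046]
side [286 193   9   9  55] [290.2 197.1] [ 0.6398 -0.0995  0.1023] [ 0.6389 -0.1002  0.104 ]
side [277 198   8   8  51] [280.7 201.5] [ 0.6152 -0.0974  0.1029] [ 0.6138 -0.0972  0.1042]
side [206 244  16  14 153] [213.7 250.2] [ 0.4286 -0.1102  0.1004] [ 0.4283 -0.1111  0.1007]
side fintop 87 [[-0.0167, -0.1275, 0.0665], [-0.0012, -0.1125, 0.0743], [0.0106, -0.1, 0.0807]] slope deg -7.58
side plate top 203 [[-0.0227, -0.0998, 0.0857], [-0.0007, -0.0882, 0.0899], [0.0237,
[... 1250 characters left out ...]
[ 0.4299 -0.1058  0.1012]
top fintop 32 [[-0.0033, -0.1224, 0.0681], [0.0012, -0.1124, 0.0749], [0.006, -0.1024, 0.079]] slope deg -2.75
top plate top 91 [[-0.0228, -0.0951, 0.0857], [0.0007, -0.085, 0.0907], [0.0263, -0.0724, 0.095]] slope deg -7.26
top walltop 126 [[-0.0243, 0.0754, 0.0897], [0.0005, 0.0867, 0.0943], [0.0233, 0.1007, 0.1097]] slope deg 0.72
top floorend 284 [[-0.0188, -0.7379, 0.003], [-0.0027, -0.2904, 0.0041], [0.0188, -0.1277, 0.0073]] slope deg -0.33
top rod 140 [[0.0341, -0.0862, 0.0144], [0.0449, 0.0009, 0.0171], [0.0488, 0.0842, 0.0215]] slope deg -0.39
top nearlip 80 [[-0.0325, -0.0954, 0.0124], [-0.0305, -0.0087, 0.0165], [-0.0253, 0.0946, 0.0203]] slope deg -0.41
```

```bash
cat >> h.py <<'E'
from scipy.spatial.transform import Rotation as R
YAW=np.radians(-6.5); EX=np.array([np.cos(YAW),np.sin(YAW),0]); EY=np.array([-np.sin(YAW),np.cos(YAW),0])
def plan(target,yaw_y,n,p=None,Rm=None):
    """rows to reach target with tool y at azimuth yaw_y (rad), pointing down"""
    s=robot.read_state(); p=np.array(s['tool_pos']) if p is None else p; Rm=R.from_rotvec(s['orientation']) if Rm is None else Rm
    y=np.array([np.cos(yaw_y),np.sin(yaw_y),0]); z=np.array([0,0,-1]); Rt=R.from_matrix(np.c_[np.cross(y,z),y,z])
    w=(Rm.inv()*Rt).as_rotvec(); st=R.from_rotvec(w/n); d=(np.array(target)-p)/n; Rc=Rm
    print('turn/row',(w/n).round(4),'shift/row first..last')
    for i in range(n):
        print((Rc.inv().apply(d)*1000).round(1).tolist()); Rc=Rc*st
E
python3 - <<'E'
from h import *
plan([.631,-.0585,.36],YAW,20)
E
```

```text
turn/row [-0.0001  0.      0.0618] shift/row first..last
[-29.7, -19.0, 2.2]
[-30.8, -17.1, 2.2]
[-31.8, -15.2, 2.2]
[-32.7, -13.2, 2.2]
[-33.4, -11.1, 2.2]
[-34.1, -9.0, 2.2]
[-34.6, -6.9, 2.2]
[-34.9, -4.8, 2.2]
[-35.2, -2.6, 2.2]
[-35.2, -0.4, 2.2]
[-35.2, 1.8, 2.2]
[-35.0, 3.9, 2.2]
[-34.7, 6.1, 2.2]
[-34.3, 8.2, 2.2]
[-33.7, 10.3, 2.2]
[-33.0, 12.4, 2.2]
[-32.2, 14.4, 2.2]
[-31.2, 16.4, 2.2]
[-30.1, 18.3, 2.2]
[-29.0, 20.1, 2.2]
```

>>> {"op": "apply_moves", "data": {"series": [[[-29.7, -19, 2.2], [0, 0, 0.0618]], [[-30.8, -17.1, 2.2], [0, 0, 0.0618]], [[-31.8, -15.2, 2.2], [0, 0, 0.0618]], [[-32.7, -13.2, 2.2], [0, 0, 0.0618]], [[-33.4, -11.1, 2.2], [0, 0, 0.0618]], [[-34.1, -9, 2.2], [0, 0, 0.0618]], [[-34.6, -6.9, 2.2], [0, 0, 0.0618]], [[-34.9, -4.8, 2.2], [0, 0, 0.0618]], [[-35.2, -2.6, 2.2], [0, 0, 0.0618]], [[-35.2, -0.4, 2.2], [0, 0, 0.0618]]], "claw": 1, "newtons": 15}}

```text
t: 0.93
tool_pos: [0.4458, 0.2396, 0.3823]
orientation: [-1.6, -2.703, 0.001]
force: [0.5, 0.3, 0.3]
opening: 0.093
gripper_force: 0.0
```

>>> {"op": "apply_moves", "data": {"series": [[[-35.2, 1.8, 2.2], [0, 0, 0.0618]], [[-35, 3.9, 2.2], [0, 0, 0.0618]], [[-34.7, 6.1, 2.2], [0, 0, 0.0618]], [[-34.3, 8.2, 2.2], [0, 0, 0.0618]], [[-33.7, 10.3, 2.2], [0, 0, 0.0618]], [[-33, 12.4, 2.2], [0, 0, 0.0618]], [[-32.2, 14.4, 2.2], [0, 0, 0.0618]], [[-31.2, 16.4, 2.2], [0, 0, 0.0618]], [[-30.1, 18.3, 2.2], [0, 0, 0.0618]], [[-29, 20.1, 2.2], [0, 0, 0.0618]], [[0, 0, 0], [0, 0, 0]], [[0, 0, 0], [0, 0, 0]]]}}

```text
t: 1.93
tool_pos: [0.6314, -0.0601, 0.3593]
orientation: [-2.345, -2.088, 0.002]
force: [-0.8, 0.4, 0.2]
opening: 0.0931
gripper_force: 0.0
```

>>> {"op": "apply_moves", "data": {"series": [[[1, 0, 25], [0, 0, 0]], [[0, 0, 25], [0, 0, 0]], [[0, 0, 25], [0, 0, 0]], [[0, 0, 25], [0, 0, 0]], [[0, 0, 20], [0, 0, 0]], [[0, 0, 8], [0, 0, 0]], [[0, 0, 0], [0, 0, 0]]]}}

```text
t: 2.52
tool_pos: [0.6298, -0.0561, 0.23]
orientation: [-2.339, -2.092, 0.005]
force: [-0.0, -0.1, 0.7]
opening: 0.0926
gripper_force: 0.0
```

>>> {"op": "apply_moves", "data": {"series": [[[0, 0, 0], [0, 0, 0]], [[0, 0, 0], [0, 0, 0]], [[0, 0, 0], [0, 0, 0]], [[0, 0, 0], [0, 0, 0]], [[0, 0, 0], [0, 0, 0]], [[0, 0, 0], [0, 0, 0]], [[0, 0, 0], [0, 0, 0]], [[0, 0, 0], [0, 0, 0]]], "claw": 0.5, "newtons": 12}}

```text
t: 3.18
tool_pos: [0.6316, -0.0574, 0.2333]
orientation: [2.343, 2.092, 0.001]
force: [0.3, -0.4, 1.8]
opening: 0.054
gripper_force: 12.0
```

>>> {"op": "apply_moves", "data": {"series": [[[1.5, 0, 0], [0, 0, 0]], [[1.5, 0, 0], [0, 0, 0]], [[1.5, 0, 0], [0, 0, 0]], [[1.5, 0, 0], [0, 0, 0]], [[0, 0, 0], [0, 0, 0]], [[0, 0, 0], [0, 0, 0]]]}}

```text
t: 3.68
tool_pos: [0.6323, -0.0515, 0.2333]
orientation: [2.343, 2.092, 0.0]
force: [-0.0, -4.1, 5.4]
opening: 0.0537
gripper_force: 12.0
```

>>> {"op": "apply_moves", "data": {"series": [[[1, 0, 0], [0, 0, 0]], [[1, 0, 0], [0, 0, 0]], [[1, 0, 0], [0, 0, 0]], [[0, 0, 0], [0, 0, 0]], [[0, 0, 0], [0, 0, 0]]]}}

```text
t: 4.1
tool_pos: [0.6326, -0.0487, 0.2333]
orientation: [2.342, 2.092, 0.0]
force: [-1.5, -3.2, 5.7]
opening: 0.054
gripper_force: 12.0
```

>>> {"op": "apply_moves", "data": {"series": [[[1, 0, -0.3], [0, 0, 0]], [[1, 0, 0], [0, 0, 0]], [[1, 0, 0], [0, 0, 0]], [[0, 0, 0], [0, 0, 0]], [[0, 0, 0], [0, 0, 0]]]}}

```text
t: 4.52
tool_pos: [0.6327, -0.0471, 0.2333]
orientation: [2.342, 2.09, -0.003]
force: [-0.5, -12.1, 4.5]
opening: 0.0537
gripper_force: 12.0
```

>>> {"op": "apply_moves", "data": {"series": [[[1, 0, 0], [0, 0, 0]], [[1, 0, 0], [0, 0, 0]], [[0, 0, 0], [0, 0, 0]], [[0, 0, 0], [0, 0, 0]]]}}

```text
t: 4.85
tool_pos: [0.6328, -0.0458, 0.2332]
orientation: [2.342, 2.089, -0.005]
force: [-0.8, -16.8, 3.4]
opening: 0.054
gripper_force: 12.0
```

>>> {"op": "apply_moves", "data": {"series": [[[-2, 0, 0], [0, 0, 0]], [[-1.4, 0, 0], [0, 0, 0]], [[0, 0, 0], [0, 0, 0]], [[0, 0, 0], [0, 0, 0]]]}}

```text
t: 5.18
tool_pos: [0.6327, -0.0468, 0.2332]
orientation: [2.343, 2.092, 0.0]
force: [1.2, -3.6, 4.7]
opening: 0.0535
gripper_force: 12.0
```

>>> {"op": "apply_moves", "data": {"series": [[[0, 0, 0], [0, 0, 0]], [[0, 0, 0], [0, 0, 0]], [[0, 0, 0], [0, 0, 0]], [[0, 0, 0], [0, 0, 0]], [[0, 0, 0], [0, 0, 0]]], "claw": 1}}

```text
t: 5.6
tool_pos: [0.6323, -0.0464, 0.2325]
orientation: [-2.342, -2.092, 0.001]
force: [-0.1, -0.6, 0.4]
opening: 0.0826
gripper_force: 0.0
```

Run:
```python
from h import *
s=robot.read_state(); print(s['force'],s['opening'])
plan(np.array([.628,-.0955,.2325]),YAW,4)
```

```text
[-0.13431581 -0.64143303  0.40556887] 0.08259085921483664
turn/row [-0.0003 -0.0001  0.0002] shift/row first..last
[-12.3, 0.3, -0.0]
[-12.3, 0.3, 0.0]
[-12.3, 0.3, 0.0]
[-12.3, 0.3, 0.0]
```

>>> {"op": "apply_moves", "data": {"series": [[[-12.3, 0.3, 0], [0, 0, 0]], [[-12.3, 0.3, 0], [0, 0, 0]], [[-12.3, 0.3, 0], [0, 0, 0]], [[-12.3, 0.3, 0], [0, 0, 0]], [[0, 0, 0], [0, 0, 0]], [[0, 0, 0], [0, 0, 0]]]}}

```text
t: 6.1
tool_pos: [0.628, -0.0973, 0.2331]
orientation: [2.346, 2.09, 0.0]
force: [-0.4, -0.4, -0.4]
opening: 0.0928
gripper_force: 0.0
```

>>> {"op": "apply_moves", "data": {"series": [[[0, 0, 0], [0, 0, 0]], [[0, 0, 0], [0, 0, 0]], [[0, 0, 0], [0, 0, 0]], [[0, 0, 0], [0, 0, 0]], [[0, 0, 0], [0, 0, 0]], [[0, 0, 0], [0, 0, 0]], [[0, 0, 0], [0, 0, 0]], [[0, 0, 0], [0, 0, 0]]], "claw": 0.5, "newtons": 12}}

```text
t: 6.77
tool_pos: [0.6282, -0.0956, 0.2331]
orientation: [2.343, 2.093, 0.0]
force: [0.6, 0.2, 0.7]
opening: 0.0539
gripper_force: 12.0
```

>>> {"op": "apply_moves", "data": {"series": [[[-2, 0, 0], [0, 0, 0]], [[-2, 0, 0], [0, 0, 0]], [[-2, 0, 0], [0, 0, 0]], [[-2, 0, 0], [0, 0, 0]], [[-2, 0, 0], [0, 0, 0]], [[-2, 0, 0], [0, 0, 0]], [[0, 0, 0], [0, 0, 0]], [[0, 0, 0], [0, 0, 0]]]}}

```text
t: 7.43
tool_pos: [0.6268, -0.1081, 0.2331]
orientation: [2.343, 2.092, -0.0]
force: [0.9, 0.2, 0.2]
opening: 0.0539
gripper_force: 12.0
```

>>> {"op": "apply_moves", "data": {"series": [[[-2, 0, 0], [0, 0, 0]], [[-2, 0, 0], [0, 0, 0]], [[-2, 0, 0], [0, 0, 0]], [[-1.5, 0, 0], [0, 0, 0]], [[0, 0, 0], [0, 0, 0]]]}}

```text
t: 7.85
tool_pos: [0.6259, -0.1156, 0.233]
orientation: [2.343, 2.092, -0.0]
force: [0.5, 0.6, -0.8]
opening: 0.054
gripper_force: 12.0
```

Run:
```python
from h import *
im,d=grab('side'); im2,d2=grab('top')
a=cv2.resize(im[145:265,220:340],None,fx=4,fy=4,interpolation=cv2.INTER_CUBIC)
b=cv2.resize(im2[160:210,215:325],None,fx=4,fy=4,interpolation=cv2.INTER_CUBIC)
o=np.zeros((480,800,3),np.uint8)
o[:,:320]=a[:,:320][:480]; 
o=np.zeros((600,480,3),np.uint8); o[:400]=a[:400]; o[400:600,:440]=b; cv2.imwrite('pics/v1.png',o)
```

```text
(no output)
```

View pics/v1.png

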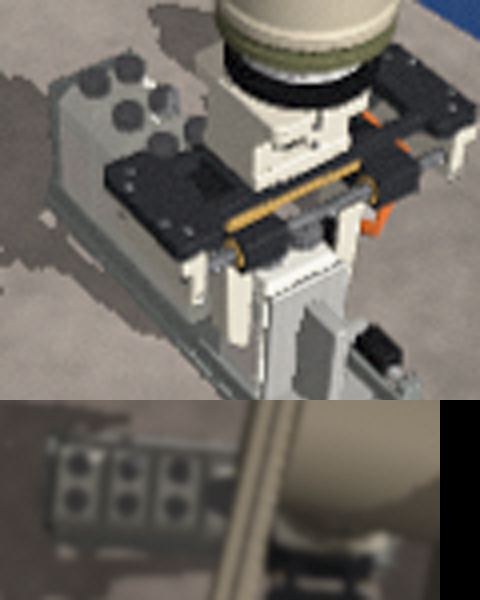

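Side crop: the gripper holds X at (300,260) and the stop plate has moved along with it. The first four packs stand compressed against the wall. I'll continue in small steps.

>>> {"op": "apply_moves", "data": {"series": [[[-1, 0, 0], [0, 0, 0]], [[-1, 0, 0], [0, 0, 0]], [[-1, 0, 0], [0, 0, 0]], [[0, 0, 0], [0, 0, 0]]]}}

```text
t: 8.28
tool_pos: [0.6256, -0.1183, 0.2331]
orientation: [2.343, 2.092, 0.0]
force: [1.2, 1.3, -0.2]
opening: 0.0537
gripper_force: 12.0
```

>>> {"op": "apply_moves", "data": {"series": [[[-1, 0, 0], [0, 0, 0]], [[-1, 0, 0], [0, 0, 0]], [[0, 0, 0], [0, 0, 0]]]}}

```text
t: 8.53
tool_pos: [0.6254, -0.1203, 0.233]
orientation: [2.343, 2.092, -0.0]
force: [1.6, 2.1, 0.2]
opening: 0.0542
gripper_force: 12.0
```

>>> {"op": "apply_moves", "data": {"series": [[[-1, 0, 0], [0, 0, 0]], [[-1, 0, 0], [0, 0, 0]], [[0, 0, 0], [0, 0, 0]]]}}

```text
t: 8.78
tool_pos: [0.6252, -0.1223, 0.2331]
orientation: [2.343, 2.092, -0.0]
force: [2.0, 2.2, -0.1]
opening: 0.0541
gripper_force: 12.0
```

>>> {"op": "apply_moves", "data": {"series": [[[0.3, 0, 0], [0, 0, 0]], [[0, 0, 0], [0, 0, 0]], [[0, 0, 0], [0, 0, 0]], [[0, 0, 0], [0, 0, 0]], [[0, 0, 0], [0, 0, 0]], [[0, 0, 0], [0, 0, 0]], [[0, 0, -10], [0, 0, 0]], [[0, 0, -30], [0, 0, 0]], [[0, 0, -40], [0, 0, 0]], [[0, 0, -40], [0, 0, 0]], [[0, 0, -20], [0, 0, 0]], [[0, 0, 0], [0, 0, 0]]], "claw": 1}}

```text
t: 9.78
tool_pos: [0.6267, -0.1222, 0.3819]
orientation: [2.336, 2.086, 0.01]
force: [-0.1, -0.2, 0.4]
opening: 0.0925
gripper_force: 0.0
```

Run:
```python
from h import *
plan(np.array([.4297,-.1085,.373]),np.radians(-12.5),7)
```

```text
turn/row [0.0017 0.0002 0.015 ] shift/row first..last
[-1.2, -28.2, 0.9]
[-1.6, -28.2, 1.0]
[-2.1, -28.1, 1.0]
[-2.5, -28.1, 1.1]
[-2.9, -28.1, 1.1]
[-3.3, -28.0, 1.2]
[-3.8, -28.0, 1.2]
```

>>> {"op": "apply_moves", "data": {"series": [[[-1.2, -28, 0], [0, 0, 0.015]], [[-1.6, -28, 0], [0, 0, 0.015]], [[-2.1, -28, 0], [0, 0, 0.015]], [[-2.5, -28, 0], [0, 0, 0.015]], [[-2.9, -28, 0], [0, 0, 0.015]], [[-3.3, -28, 0], [0, 0, 0.015]], [[-3.8, -28, 0], [0, 0, 0.015]], [[0, 0, 0], [0, 0, 0]], [[0, 0, 0], [0, 0, 0]], [[0, 0, 0], [0, 0, 0]], [[0, 0, 0], [0, 0, 0]]]}}

```text
t: 10.7
tool_pos: [0.4295, -0.1083, 0.3734]
orientation: [2.449, 1.966, 0.001]
force: [0.2, -0.3, 0.2]
opening: 0.0926
gripper_force: 0.0
```

Run:
```python
from h import *
plan(np.array([.4297,-.1085,.229]),np.radians(-12.5),5)
# gap measure
for n in('side','top'):
    im,d=grab(n); P=pts(n,d); g=im.max(-1)
    m=(P[...,2]>0.096)&(P[...,2]<.115)&(g<125)&(P[...,0]>.38)&(P[...,0]<.71)&(P[...,1]>-.2)&(P[...,1]<.1)
    k,l,s,ce=cv2.connectedComponentsWithStats(m.astype(np.uint8),connectivity=4)
    for i in range(1,k):
        if s[i,4]>8:
            Q=P[l==i]; mm=(Q.min(0)+Q.max(0))/2; print(n,s[i,4],ce[i].round(1),mm.round(4),'rackY',((mm[:2]-[.636,-.022])@EY[:2]).round(4))
    X=(P[...,:2]-[.636,-.022])@EX[:2]; Y=(P[...,:2]-[.636,-.022])@EY[:2]
    m=(P[...,2]>.085)&(P[...,2]<.099)&(abs(X)<.027)&(abs(Y)<.15)
    h,e=np.histogram(Y[m],np.arange(-.13,-.02,.003)); print(n,list(zip((e[:-1]*1000).round().astype(int).tolist(),h.tolist())))
```

```text
turn/row [0.0001 0.     0.0001] shift/row first..last
[-0.0, 0.0, 28.9]
[-0.0, 0.0, 28.9]
[-0.0, 0.0, 28.9]
[-0.0, 0.0, 28.9]
[-0.0, 0.1, 28.9]
side 41 [268.9 177.2] [ 0.6489 -0.022   0.1029] rackY 0.0015
side 38 [259.8 181.8] [ 0.6228 -0.0192  0.1025] rackY 0.0013
side 113 [272.8 188. ] [ 0.6309 -0.0539  0.1022] rackY -0.0322
side 50 [297.3 204.5] [ 0.6356 -0.1262  0.1028] rackY -0.1035
side 52 [287.8 209. ] [ 0.6112 -0.1229  0.1031] rackY -0.103
side 138 [213.3 250.1] [ 0.4286 -0.1099  0.1001] rackY -0.1108
side [(-130, 0), (-127, 28), (-124, 29), (-121, 6), (-118, 52), (-115, 32), (-112, 32), (-109, 26), (-106, 11), (-103, 11), (-100, 10), (-97, 5), (-94, 10), (-91, 5), (-88, 0), (-85, 0), (-82, 0), (-79, 0), (-76, 0), (-73, 0), (-70, 0), (-67, 0), (-64, 0), (-61, 0), (-58, 0), (-55, 0), (-52, 0), (-49, 13), (-46, 51), (-43, 23), (-40, 13), (-37, 11), (-34, 8), (-31, 9), (-28, 10), (-25, 6)]
top 32 [234.3 175.4] [0.6581 0.0527 0.103 ] rackY 0.0767
top 30 [247.4 176.5] [0.653  0.0164 0.1047] rackY 0.0401
top 27 [259.2 177.2] [ 0.6511 -0.0156  0.1052] rackY 0.0081
top 25 [297.2 180.4] [ 0.6383 -0.1223  0.1071] rackY -0.0994
top 84 [271.4 183.5] [ 0.6318 -0.0488  0.1045] rackY -0.0271
top 26 [233.5 184.5] [0.6316 0.0559 0.1044] rackY 0.0769
top 29 [246.4 185.6] [0.6278 0.0212 0.1036] rackY 0.042
top 33 [258.6 186.1] [ 0.6263 -0.0135  0.1033] rackY 0.0073
top 24 [296.1 189.9] [ 0.6117 -0.1176  0.1046] rackY -0.0978
top [(-130, 0), (-127, 0), (-124, 5), (-121, 19), (-118, 9), (-115, 13), (-112, 18), (-109, 11), (-106, 6), (-103, 8), (-100, 6), (-97, 7), (-94, 10), (-91, 19), (-88, 22), (-85, 14), (-82, 0), (-79, 0), (-76, 0), (-73, 0), (-70, 0), (-67, 0), (-64, 0), (-61, 0), (-58, 0), (-55, 0), (-52, 0), (-49, 0), (-46, 2), (-43, 9), (-40, 12), (-37, 9), (-34, 8), (-31, 9), (-28, 7), (-25, 7)]
```

>>> {"op": "apply_moves", "data": {"series": [[[0, 0, 30], [0, 0, 0]], [[0, 0, 30], [0, 0, 0]], [[0, 0, 30], [0, 0, 0]], [[0, 0, 30], [0, 0, 0]], [[0, 0, 16], [0, 0, 0]], [[0, 0, 8], [0, 0, 0]], [[0, 0, 0], [0, 0, 0]], [[0, 0, 0], [0, 0, 0]]]}}

```text
t: 11.47
tool_pos: [0.4293, -0.1083, 0.2295]
orientation: [-2.45, -1.967, 0.0]
force: [0.1, 0.6, 0.8]
opening: 0.0931
gripper_force: 0.0
```

>>> {"op": "apply_moves", "data": {"series": [[[0, 0, 0], [0, 0, 0]], [[0, 0, 0], [0, 0, 0]], [[0, 0, 0], [0, 0, 0]], [[0, 0, 0], [0, 0, 0]], [[0, 0, 0], [0, 0, 0]], [[0, 0, 0], [0, 0, 0]], [[0, 0, 0], [0, 0, 0]], [[0, 0, 0], [0, 0, 0]], [[0, 0, 0], [0, 0, 0]]], "claw": 0.45, "newtons": 20}}

```text
t: 12.22
tool_pos: [0.4289, -0.1082, 0.2293]
orientation: [2.45, 1.966, 0.0]
force: [0.3, -0.0, 2.1]
opening: 0.0535
gripper_force: 20.0
```

>>> {"op": "apply_moves", "data": {"series": [[[0, 0, -5], [0, 0, 0]], [[0, 0, -20], [0, 0, 0]], [[0, 0, -35], [0, 0, 0]], [[0, 0, -35], [0, 0, 0]], [[0, 0, -35], [0, 0, 0]], [[0, 0, -14], [0, 0, 0]], [[0, 0, 0], [0, 0, 0]], [[0, 0, 0], [0, 0, 0]], [[0, 0, 0], [0, 0, 0]]]}}

```text
t: 12.97
tool_pos: [0.4283, -0.108, 0.3711]
orientation: [-2.448, -1.965, 0.002]
force: [0.3, 1.1, -0.9]
opening: 0.0537
gripper_force: 20.0
```

Run:
```python
from h import *
s=robot.read_state();print(s)
plan(np.array([.6286,-.0869,.373]),YAW,8)
```

```text
{'t': 12.9667, 'q': array([-3.63115917e-01, -2.93668290e-01,  1.95045985e+00, -5.73341176e-06,
        1.48761483e+00, -1.45103659e-01]), 'dq': array([-0.00076374,  0.01294768,  0.01650401, -0.00071694,  0.00177016,
        0.00066233]), 'joint_torque': array([ 4.79614813e-03, -3.59801245e+01, -5.14875734e+01,  7.77729903e-02,
        8.33003141e-03,  8.63020177e-04]), 'tool_pos': array([ 0.42826484, -0.10795518,  0.37113853]), 'orientation': array([-2.44803742e+00, -1.96506845e+00,  2.24527084e-03]), 'force': array([ 0.3037036 ,  1.05578496, -0.86357877]), 'wrist_torque': array([-0.08215527,  0.10304386,  0.00239564]), 'gripper_force': 19.982059012472746, 'opening': 0.05373665938355842}
turn/row [-0.0003 -0.0001 -0.0131] shift/row first..last
[8.0, 23.9, -0.3]
[7.7, 24.0, -0.3]
[7.4, 24.1, -0.3]
[7.0, 24.2, -0.3]
[6.7, 24.3, -0.3]
[6.4, 24.4, -0.3]
[6.1, 24.4, -0.2]
[5.8, 24.5, -0.2]
```

>>> {"op": "apply_moves", "data": {"series": [[[8, 23.8, 0], [0, 0, -0.0131]], [[7.7, 24, 0], [0, 0, -0.0131]], [[7.4, 24, 0], [0, 0, -0.0131]], [[7, 24.1, 0], [0, 0, -0.0131]], [[6.7, 24.2, 0], [0, 0, -0.0131]], [[6.4, 24.3, 0], [0, 0, -0.0131]], [[6.1, 24.3, 0], [0, 0, -0.0131]], [[5.8, 24.4, 0], [0, 0, -0.0131]], [[0, 0, 0], [0, 0, 0]], [[0, 0, 0], [0, 0, 0]], [[0, 0, 0], [0, 0, 0]]]}}

```text
t: 13.88
tool_pos: [0.6278, -0.0869, 0.3705]
orientation: [-2.341, -2.09, 0.004]
force: [-0.3, -0.6, -0.5]
opening: 0.0538
gripper_force: 20.0
```

>>> {"op": "apply_moves", "data": {"series": [[[0, 0, 12], [0, 0, 0]], [[0, 0, 12], [0, 0, 0]], [[0, 0, 4], [0, 0, 0]], [[0, 0, 0], [0, 0, 0]], [[0, 0, 0], [0, 0, 0]], [[0, 0, 0], [0, 0, 0]]]}}

```text
t: 14.38
tool_pos: [0.6285, -0.087, 0.3455]
orientation: [2.343, 2.092, 0.001]
force: [0.7, 0.2, -0.9]
opening: 0.0543
gripper_force: 20.0
```

Run:
```python
from h import *
im,d=grab('side'); im2,d2=grab('top')
o=np.zeros((600,600,3),np.uint8); a=cv2.resize(im[130:250,220:340],None,fx=5,fy=5,interpolation=cv2.INTER_CUBIC)
cv2.imwrite('pics/v2.png',a)
s=robot.read_state();print(s['tool_pos'],R.from_rotvec(s['orientation']).as_matrix().round(4)[:2,1])
```

```text
[ 0.62875008 -0.0870008   0.34586113] [ 0.9936 -0.113 ]
```

View pics/v2.png

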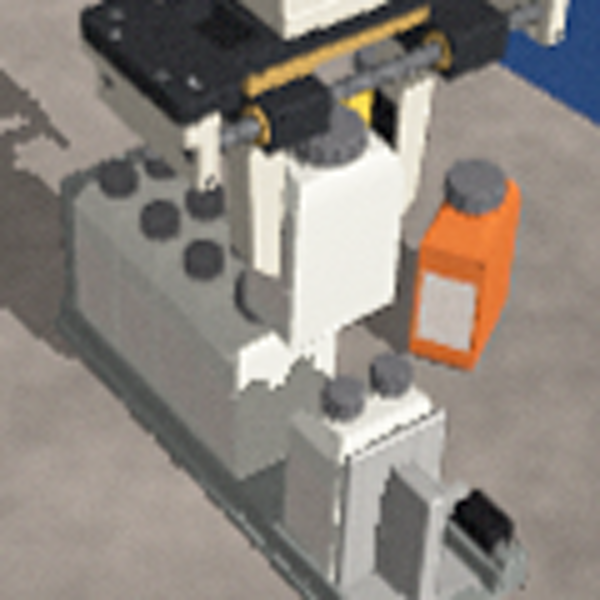

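The spare hangs upright above the gap, its lower corner at crop (298,345). Mate is behind it at (250,295) and X in front at (365,385). Next I check its lateral position in the same camera frame.

Run:
```python
from h import *
for n in('side',):
    D=np.load(n+'.npz'); P=pts(n,D['d']); im=D['im'].astype(int)
    X=(P[...,:2]-[.636,-.022])@EX[:2]; Y=(P[...,:2]-[.636,-.022])@EY[:2]; z=P[...,2]
    m=(z>.13)&(z<.185)&(abs(X)<.024)&(Y<-.06)&(Y>-.11)
    print('spare -y face Y',np.percentile(Y[m],[5,25,50,75,95]).round(4),m.sum(),'slope dY/dz,dY/dX',np.linalg.lstsq(np.c_[z[m]-.16,X[m],np.ones(m.sum())],Y[m],rcond=None)[0].round(4))
    for nm,a,b,l in(('mate -y face',-.06,-.03,(.03,.075)),('X -x face',-.13,-.07,(.03,.07))):
        m=(z>l[0])&(z<l[1])&(Y>a)&(Y<b)&((abs(X)<.022) if nm[0]=='m' else (X<-.02)&(X>-.032))
        if m.sum()>5: print(nm,m.sum(),np.percentile(Y[m],[2,5,25,50,75,95,98]).round(4),np.median(X[m]).round(4))
    # X -x face edge vs mate -x-face low edge at z .03-.07
    m=(z>.03)&(z<.075)&(X<-.022)&(X>-.034)
    h,e=np.histogram(Y[m],np.arange(-.13,-.03,.002)); print(list(zip((e[:-1]*1000).round().astype(int).tolist(),h.tolist())))
```

```text
spare -y face Y [-0.0849 -0.084  -0.0834 -0.0827 -0.0819] 362 slope dY/dz,dY/dX [ 0.001   0.003  -0.0834]
mate -y face 203 [-0.0496 -0.0494 -0.0485 -0.0479 -0.0473 -0.0465 -0.0462] -0.0019
X -x face 179 [-0.1262 -0.1255 -0.12   -0.1085 -0.0964 -0.0876 -0.0846] -0.0258
[(-130, 0), (-128, 4), (-126, 9), (-124, 11), (-122, 14), (-120, 12), (-118, 9), (-116, 9), (-114, 8), (-112, 5), (-110, 10), (-108, 11), (-106, 10), (-104, 9), (-102, 6), (-100, 8), (-98, 9), (-96, 6), (-94, 9), (-92, 10), (-90, 10), (-88, 5), (-86, 6), (-84, 2), (-82, 0), (-80, 0), (-78, 0), (-76, 0), (-74, 0), (-72, 0), (-70, 0), (-68, 0), (-66, 0), (-64, 0), (-62, 0), (-60, 0), (-58, 0), (-56, 0), (-54, 0), (-52, 0), (-50, 20), (-48, 14), (-46, 8), (-44, 6), (-42, 11), (-40, 6), (-38, 9), (-36, 6), (-34, 9)]
```

>>> {"op": "apply_moves", "data": {"series": [[[0, 0, 10], [0, 0, 0]], [[0, 0, 8], [0, 0, 0]], [[0, 0, 6], [0, 0, 0]], [[0, 0, 5], [0, 0, 0]], [[0, 0, 5], [0, 0, 0]], [[0, 0, 0], [0, 0, 0]]]}}

```text
t: 14.98
tool_pos: [0.6281, -0.0869, 0.3091]
orientation: [-2.342, -2.091, 0.002]
force: [0.3, 1.4, -2.2]
opening: 0.054
gripper_force: 20.0
```

>>> {"op": "apply_moves", "data": {"series": [[[0, 0, 8], [0, 0, 0]], [[0, 0, 8], [0, 0, 0]], [[0, 0, 8], [0, 0, 0]], [[0, 0, 8], [0, 0, 0]], [[0, 0, 8], [0, 0, 0]], [[0, 0, 8], [0, 0, 0]], [[0, 0, 8], [0, 0, 0]], [[0, 0, 6], [0, 0, 0]], [[0, 0, 0], [0, 0, 0]], [[0, 0, 0], [0, 0, 0]]]}}

```text
t: 15.82
tool_pos: [0.6284, -0.0869, 0.2485]
orientation: [-2.343, -2.092, 0.001]
force: [0.2, -0.0, -1.2]
opening: 0.0542
gripper_force: 20.0
```

>>> {"op": "apply_moves", "data": {"series": [[[0, 0, 3], [0, 0, 0]], [[0, 0, 3], [0, 0, 0]], [[0, 0, 3], [0, 0, 0]], [[0, 0, 2], [0, 0, 0]], [[0, 0, 2], [0, 0, 0]], [[0, 0, 0], [0, 0, 0]], [[0, 0, 0], [0, 0, 0]]]}}

```text
t: 16.4
tool_pos: [0.6285, -0.0869, 0.2358]
orientation: [-2.343, -2.092, 0.0]
force: [-0.1, 0.1, -2.1]
opening: 0.0534
gripper_force: 20.0
```

>>> {"op": "apply_moves", "data": {"series": [[[0, 0, 0.7], [0, 0, 0]], [[0, 0, 0.7], [0, 0, 0]], [[0, 0, 0], [0, 0, 0]], [[0, 0, 0], [0, 0, 0]]]}}

```text
t: 16.73
tool_pos: [0.6286, -0.0869, 0.2346]
orientation: [-2.344, -2.092, 0.0]
force: [-1.3, -0.3, -1.6]
opening: 0.054
gripper_force: 20.0
```

>>> {"op": "apply_moves", "data": {"series": [[[0, 0, 0.6], [0, 0, 0]], [[0, 0, 0.4], [0, 0, 0]], [[0, 0, 0], [0, 0, 0]], [[0, 0, 0], [0, 0, 0]]]}}

```text
t: 17.07
tool_pos: [0.6287, -0.087, 0.2343]
orientation: [2.343, 2.092, 0.0]
force: [-3.4, -0.1, 5.5]
opening: 0.0541
gripper_force: 20.0
```

>>> {"op": "apply_moves", "data": {"series": [[[0, 0, 0], [0, 0, 0]], [[0, 0, 0], [0, 0, 0]], [[0, 0, 0], [0, 0, 0]], [[0, 0, 0], [0, 0, 0]], [[0, 0, 0], [0, 0, 0]], [[0, 0, 0], [0, 0, 0]], [[0, 0, -10], [0, 0, 0]], [[0, 0, -30], [0, 0, 0]], [[0, 0, -40], [0, 0, 0]], [[0, 0, -40], [0, 0, 0]], [[0, 0, -10], [0, 0, 0]], [[0, 0, 0], [0, 0, 0]]], "claw": 1}}

```text
t: 18.07
tool_pos: [0.63, -0.0872, 0.3707]
orientation: [2.337, 2.087, 0.009]
force: [0.4, -0.8, 0.4]
opening: 0.0927
gripper_force: 0.0
```

>>> {"op": "apply_moves", "data": {"series": [[[-18, 0, 0], [0, 0, 0]], [[-20, 0, 0], [0, 0, 0]], [[-20, 0, 0], [0, 0, 0]], [[-20, 0, 0], [0, 0, 0]], [[-20, 0, 0], [0, 0, 0]], [[-13, 0, 0], [0, 0, 0]], [[0, 0, 0], [0, 0, 0]], [[0, 0, 0], [0, 0, 0]], [[0, 0, 0], [0, 0, 0]], [[0, 0, 0], [0, 0, 0]]], "claw": 0, "newtons": 10}}

```text
t: 18.9
tool_pos: [0.6162, -0.1961, 0.3634]
orientation: [-2.342, -2.093, -0.0]
force: [-0.4, 1.1, -0.2]
opening: 0.0313
gripper_force: 0.0
```

Run:
```python
from h import *
im,d=grab('side'); im2,d2=grab('top')
a=cv2.resize(im[130:250,220:340],None,fx=5,fy=5,interpolation=cv2.INTER_CUBIC)
cv2.imwrite('pics/v3.png',a)
for n,d in(('side',d),('top',d2)):
    P=pts(n,d); X=(P[...,:2]-[.636,-.022])@EX[:2]; Y=(P[...,:2]-[.636,-.022])@EY[:2]; z=P[...,2]
    m=(abs(X)<.02)&(Y<-.125)&(Y>-.17)&(z>.06)&(z<.08)
    if m.sum(): print(n,m.sum(),np.percentile(Y[m],[2,5,50]).round(4),np.median(X[m]).round(4))
    m=(z>.09)&(z<.3)&(P[...,1]<-.22)&(P[...,1]>-.4)&(P[...,0]>.45); print('obstacle',m.sum())
s=robot.read_state();print(s['tool_pos'],s['opening'],((s['tool_pos'][:2]-np.array([.636,-.022]))@np.c_[EX[:2],EY[:2]]).round(4))
```

```text
side 142 [-0.1542 -0.1532 -0.1366] -0.0016
obstacle 1615
top 34 [-0.1478 -0.1476 -0.1368] 0.0008
obstacle 7
[ 0.61626308 -0.19623175  0.36365751] 0.022950166416104555 [ 1.000e-04 -1.753e-01]
```

View pics/v3.png

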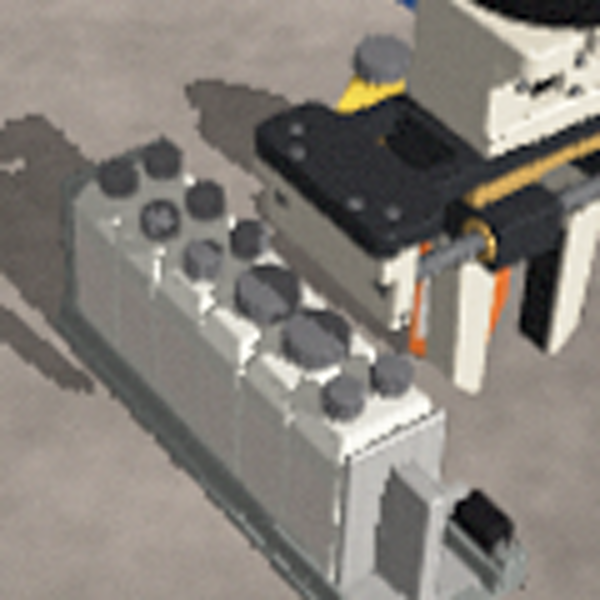

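The spare stands in the row next to the mate, big caps at (265,290) and (315,338), all level. Now down behind the fin.

>>> {"op": "apply_moves", "data": {"series": [[[0, 0, 0], [0, 0, 0]], [[0, 0, 25], [0, 0, 0]], [[0, 0, 30], [0, 0, 0]], [[0, 0, 30], [0, 0, 0]], [[0, 0, 30], [0, 0, 0]], [[0, 0, 20], [0, 0, 0]], [[0, 0, 7], [0, 0, 0]], [[0, 0, 0], [0, 0, 0]], [[0, 0, 0], [0, 0, 0]], [[0, 0, 0], [0, 0, 0]]]}}

```text
t: 19.83
tool_pos: [0.6171, -0.1975, 0.2241]
orientation: [2.341, 2.09, 0.002]
force: [-0.3, 0.6, 0.1]
opening: 0.0003
gripper_force: 0.0
```

>>> {"op": "apply_moves", "data": {"series": [[[2, 0, 0], [0, 0, 0]], [[2, 0, 0], [0, 0, 0]], [[2, 0, 0], [0, 0, 0]], [[2, 0, 0], [0, 0, 0]], [[1.5, 0, 0], [0, 0, 0]], [[1.5, 0, 0], [0, 0, 0]], [[0, 0, 0], [0, 0, 0]], [[0, 0, 0], [0, 0, 0]]]}}

```text
t: 20.5
tool_pos: [0.6173, -0.1862, 0.2216]
orientation: [-2.343, -2.092, 0.0]
force: [-0.3, 0.5, 0.1]
opening: 0.0005
gripper_force: 0.0
```

>>> {"op": "apply_moves", "data": {"series": [[[1, 0, 0], [0, 0, 0]], [[1, 0, 0], [0, 0, 0]], [[1, 0, 0], [0, 0, 0]], [[1, 0, 0], [0, 0, 0]], [[0, 0, 0], [0, 0, 0]]]}}

```text
t: 20.92
tool_pos: [0.6178, -0.1822, 0.2216]
orientation: [2.343, 2.092, -0.0]
force: [0.1, 0.2, 0.4]
opening: 0.0007
gripper_force: 0.0
```

>>> {"op": "apply_moves", "data": {"series": [[[1, 0, 0], [0, 0, 0]], [[1, 0, 0], [0, 0, 0]], [[1, 0, 0], [0, 0, 0]], [[0, 0, 0], [0, 0, 0]]]}}

```text
t: 21.25
tool_pos: [0.618, -0.1796, 0.2217]
orientation: [2.343, 2.092, -0.001]
force: [0.1, -5.4, -0.9]
opening: 0.0005
gripper_force: 2.2
```

>>> {"op": "apply_moves", "data": {"series": [[[1, 0, 0], [0, 0, 0]], [[1, 0, 0], [0, 0, 0]], [[0, 0, 0], [0, 0, 0]]]}}

```text
t: 21.5
tool_pos: [0.6182, -0.1777, 0.2217]
orientation: [2.343, 2.092, -0.001]
force: [-0.6, -6.0, -0.7]
opening: 0.0005
gripper_force: 2.9
```

>>> {"op": "apply_moves", "data": {"series": [[[1, 0, 0], [0, 0, 0]], [[0, 0, 0], [0, 0, 0]], [[0, 0, 0], [0, 0, 0]]]}}

```text
t: 21.75
tool_pos: [0.6183, -0.1768, 0.2216]
orientation: [2.343, 2.092, -0.001]
force: [-0.6, -5.7, -1.1]
opening: 0.0004
gripper_force: 3.0
```

>>> {"op": "apply_moves", "data": {"series": [[[1, 0, 0], [0, 0, 0]], [[0, 0, 0], [0, 0, 0]], [[0, 0, 0], [0, 0, 0]]]}}

```text
t: 22.0
tool_pos: [0.6184, -0.1759, 0.2216]
orientation: [2.343, 2.091, -0.001]
force: [-1.2, -6.4, -1.2]
opening: 0.0007
gripper_force: 3.3
```

>>> {"op": "apply_moves", "data": {"series": [[[1, 0, 0], [0, 0, 0]], [[0, 0, 0], [0, 0, 0]], [[0, 0, 0], [0, 0, 0]]]}}

```text
t: 22.25
tool_pos: [0.6185, -0.1755, 0.2217]
orientation: [2.343, 2.091, -0.002]
force: [-0.9, -9.3, -1.1]
opening: 0.0005
gripper_force: 4.7
```

>>> {"op": "apply_moves", "data": {"series": [[[0.6, 0, 0], [0, 0, 0]], [[0, 0, 0], [0, 0, 0]], [[0, 0, 0], [0, 0, 0]]]}}

```text
t: 22.5
tool_pos: [0.6185, -0.1753, 0.2217]
orientation: [2.343, 2.09, -0.003]
force: [-1.0, -11.4, -1.6]
opening: 0.0005
gripper_force: 5.9
```

>>> {"op": "apply_moves", "data": {"series": [[[0.6, 0, 0], [0, 0, 0]], [[0, 0, 0], [0, 0, 0]], [[0, 0, 0], [0, 0, 0]]]}}

```text
t: 22.75
tool_pos: [0.6185, -0.1752, 0.2217]
orientation: [2.343, 2.089, -0.004]
force: [-1.8, -13.3, -2.5]
opening: 0.0006
gripper_force: 7.0
```

The row is snug: the tool stalled at about 13 N. I back off.

>>> {"op": "apply_moves", "data": {"series": [[[0, 0, 0], [0, 0, 0]], [[-1, 0, 0], [0, 0, 0]], [[-1, 0, 0], [0, 0, 0]], [[-2, 0, 0], [0, 0, 0]], [[-5, 0, 0], [0, 0, 0]], [[-10, 0, 0], [0, 0, 0]], [[-8, 0, -10], [0, 0, 0]], [[0, 0, -35], [0, 0, 0]], [[0, 0, -40], [0, 0, 0]], [[0, 0, -40], [0, 0, 0]], [[0, 0, -20], [0, 0, 0]], [[0, 0, 0], [0, 0, 0]]]}}

```text
t: 23.75
tool_pos: [0.6171, -0.2013, 0.3757]
orientation: [2.336, 2.085, 0.009]
force: [1.5, -0.6, 1.5]
opening: 0.0006
gripper_force: 0.0
```

Run:
```python
from h import *
im,d=grab('side'); im2,d2=grab('top')
a=cv2.resize(im[140:250,225:335],None,fx=4,fy=4,interpolation=cv2.INTER_CUBIC)
cv2.imwrite('pics/v4.png',a)
P=pts('top',d2); g=im2.max(-1)
m=(P[...,2]>0.096)&(P[...,2]<.115)&(g<125)&(P[...,0]>.55)&(P[...,0]<.71)&(P[...,1]>-.2)&(P[...,1]<.1)
k,l,s,ce=cv2.connectedComponentsWithStats(m.astype(np.uint8),connectivity=4)
for i in range(1,k):
    if s[i,4]>8: mm=np.median(P[l==i],0); print(s[i,4],((mm[:2]-[.636,-.022])@np.c_[EX[:2],EY[:2]]).round(4),mm[2].round(4))
print(robot.read_state()['tool_pos'])
```

```text
32 [0.0131 0.0778] 0.1064
31 [0.0128 0.0441] 0.1064
30 [0.0133 0.0107] 0.1053
30 [ 0.0138 -0.091 ] 0.1062
86 [-0.0004 -0.0241] 0.1055
83 [-0.0002 -0.0576] 0.1058
35 [-0.0123  0.0782] 0.1054
33 [-0.0118  0.0423] 0.1053
33 [-0.0113  0.0087] 0.1054
26 [-0.0136 -0.0918] 0.1053
[ 0.61595979 -0.20071841  0.36892897]
```

View pics/v4.png

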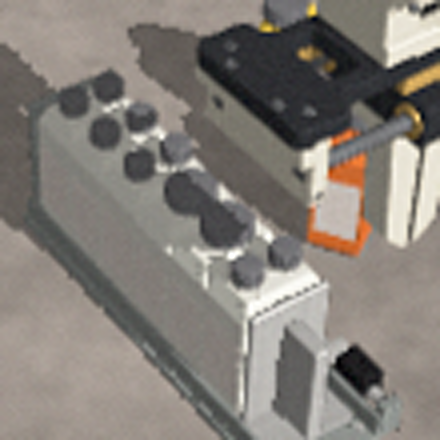

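All six packs stand upright and closed up, with the two big caps adjacent at (190,190) and (228,222). The stop is against the row.

```bash
python3 -c "
from plant import robot
print(robot.close_job())"
```

```text
the job is handed in; nothing more can be done
None
```

The spare pack stands in the rack next to its single-cap mate, their centres about 33.5 mm apart. I pressed the stop up until the row stalled at about 13 N at the tool, backed the arm off and handed the job in; no verdict was returned.

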